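# Close the crimper's guard and hold its run dial at the third notch

## Task

Push the crimping machine's yellow guard door shut until it snaps onto its catch, then press the red lever of the spring-return dial down past the first two notches to the third and last one, and keep holding it there, firmly but without ramming it. Never work the lever while the guard is open, and leave everything else on the bench and machine where it is. Your program finishes while the robot is still holding the lever down.

Things in the scene. Friction and masses are not known exactly. Their poses are not given: they have to be found in the camera images.
- machine: Blue bench crimping machine, fixed, 180 (x) by 360 (y) by 140 mm high. Origin: centre of its underside, on the table. x points from its front (facing the robot, at x = -90 mm) to its back, y to its left along the front, z up. The bay at front left is closed by the yellow guard door; the dial stands on top at the right between two grey cheeks (y -75 and -145 mm, 202 mm high).
- guard (a joint): Opening angle of the yellow guard door, rad: 0 = shut and seated, grows as it opens towards the robot (at most 1.3). Starts ajar and stays where it is left. Over about the last 10 mm at the free edge a sprung ball catch resists with about 5 N and springs it back ajar if let go; in the last 4 mm it draws the door home to 0 and holds it.
- guard_hinge (a point): On the guard door's upright hinge axis, 82 mm above the table, half way up the door. The door is 112 mm high (26 to 138 mm above the table), 10 mm thick, centred on a plane through this axis; shut, it runs from here 138 mm along the machine's -y, its outer face 12 mm before the machine's front; it swings out towards the machine's -x.
- guard_edge (a point): A good place to push: on the door's outer face (towards the robot), 120 mm from the hinge axis, 18 mm from the free edge, at half its height. Its x axis points squarely through the door, the way to push it shut; its y axis points to the hinge.
- dial (a joint): Turn of the dial, rad: 0 at rest (lever 0.60 rad above level), grows as the lever is pressed down; stop at 1.0 (0.40 below level). Clicks at about 0.15, 0.45 and 0.75; first notch 0.25-0.35, second 0.55-0.65, third 0.87 up to the stop. A spring always returns it to 0: no notch holds. Pressed 50 mm from the axle it takes 3 N at rest, about 10 N at the stop, up to about 12 N just before a click.
- dial_axle (a point): Point on the dial's horizontal axle (parallel to the machine's y), midway along the drum, 185 mm above the table. The black drum is 36 mm in radius and 50 mm wide. The lever points from it to the machine's front (-x).
- dial_pad (a point): On the upper face of the lever's red pad, 65 mm from the axle; that face lies in a plane through the axle. Pad 44 mm wide (along the axle), from 42 to 88 mm from the axle, 10 mm thick. At rest this point is 54 mm before the axle and 37 mm above it; in the third notch about 62 mm before and 20 mm below it.
- wrench: Bystander: steel wrench, 160 mm long, lying on the table in front of the machine's right half. Leave it.
- coupling: Bystander: brass hose coupling, 32 mm wide and 42 mm high, standing on the machine's top at the back left. Leave it.
- ferrule_a: Bystander: steel ferrule, a ring 36 mm wide and 35 mm high, on the table. Leave it.
- ferrule_b: Bystander: a second ferrule like the first. Leave it.
- oil_bottle: Bystander: yellow plastic oil bottle, 60 mm wide, 140 mm high, standing on the table. Leave it.
- grease_jar: Bystander: blue jar with a black lid, 72 mm wide, 70 mm high, on the table. Leave it.

How it is judged (in metres and radians):
On the way, in this order (a step that is already met when the one before it is completed fails the run):
1. the guard door is shut and seated on its catch, the lever still at rest (value of joint guard below 0.02 rad and value of joint dial below 0.12 rad), for 0.2 s.
2. the lever is held in the third notch (value of joint dial above 0.84 rad), for 0.3 s.
At the end, for the whole second after the job is handed in: The guard door is seated (within 0.02 rad of shut) and the robot itself holds the dial's lever in the third notch (beyond 0.84 rad) with more than 2 N through the last second (value of joint guard below 0.02 rad and value of joint dial above 0.84 rad and (contact force between dial and the fingers above 2 N or contact force between dial and the arm above 2 N)); the arm keeps its last pose, push and grip.
It fails at once if the lever is pressed past the first click while the guard is not seated (value of joint dial above 0.2 rad and value of joint guard above 0.025 rad).
It fails at once if the lever is rammed (more than 60 N) (contact force between dial and the fingers above 60 N or contact force between dial and the arm above 60 N).
It fails at once if a bystander is moved more than 30 mm (distance of any of wrench, coupling, ferrule_a, ferrule_b, oil_bottle, grease_jar from where it was at the start of the episode above 0.03 m).
It also fails if it takes over 53 s, if anything falls off the work surface, if the arm or the gripper's body presses on something with over 40 N, if the wrist force passes 120 N, or if a joint passes its speed limit or range.

## Robot

A 6-joint arm with a two-finger parallel gripper is mounted at the origin on the work surface. World frame = base frame: x ahead of the robot, y to its left, z up, the work surface at z = 0. Lengths are in m, angles in degrees, forces in N, time in s.
With the tool pointing down it reaches from about 0.25 to 0.725 m from the base axis. Payload 9.7 kg.
Tool frame: the origin (TCP) lies midway between the tips of the shut fingers; the grasp point (between the pads) lies 19 mm behind it (bot.pinch_z is the distance from the TCP to the grasp point, in m); z points along the fingers, y is the direction in which the jaws open and shut (so a half turn about z gives the same grasp; the last joint's range is limited). The gripper opens to 85 mm and grips with 20 to 120 N. Pads are 22 mm wide; open, the fingers measure 114 mm over their backs; the gripper's body (76 mm by 85 mm) begins 54 mm behind the grasp point. The pads swing forward as they close: fully open they stand 13 mm farther back than shut.
Start: joints at [-69.271, 4.979, 10.078, 95.1, 0, 90], TCP at [0.195, -0.514, 0.231] pointing down, gripper open.
Joint ranges: [-179.16, 179.16], [-48.56, 103.87], [-65.8, 70.77], [-126.05, 130.52], [-82.76, 87.17], [-180, 180]. Speed limits (degrees/s): [127.2, 127.2, 147.25, 180, 180, 180].

## Interface

Orientations are given as [roll, pitch, yaw] about the fixed x, y, z axes, in that order (R = Rz(yaw) Ry(pitch) Rx(roll)).
In Python, from workcell import bot, imaging gives the robot as it stands.
- The arm moves only by the tool servo_tool, never from a script. Its argument "moves" is a list that holds one entry, the list of rows, each a list of 7 numbers: the turn, a rotation vector about the tool's x, y, z in rad, then the shift along the tool's x, y, z in cm, then the finger opening in cm, from 0 to 8.54. A call has 1 to 12 rows; each row shifts and turns the pose as measured when the row begins, along the tool's axes as they then stand; what a row does not reach is not made up. A row lasts 1/12 s, in which the tool goes at most 41.7 mm and 7.16 degrees, less where a joint would pass 70% of its speed; a pose out of reach is approached as far as the arm can. A call is refused whole if a number of a shift passes 4.17 or a number of a turn 0.125, either way. A call with a gripper value outside its range is refused whole. The fingers move at their own pace and stop on an object; "force" is the grip in N (left out, the last holds). Time passes only in rows, so rows that do not move let the fingers close. It gives the time, the measured TCP pose, the force and the opening at its end, in the units of the state.
- bot.get_obs(): the state, without advancing time (a new reading comes with each control period).
- imaging.camera(name): name is "scene" or "top" or "wrist"; returns the picture (480x640x3 uint8, blue, green, red); there is no depth.
- imaging.calibration(name): a dict with "fx", "fy", "cx", "cy" (pixels), "camera_from_world" (4x4, takes a point from world to camera coordinates). Camera axes: x right, y down, z forward; pixel columns grow to the right and rows downward; lengths in m; the calibration is good to about 2 mm. A picture is of the moment at which its call begins: read the wrist's pose just before it. calibration takes no time and is no camera call; for the wrist camera it gives the pose at the moment of the call.
- bot.job_done(): hands the job in, once; it reports no verdict.
The state is a dict: "time": time; "q": joint angles; "qd": joint speeds; "joint_efforts": joint torques, N m; "ee_pos": TCP position; "tcp_rot": TCP orientation; "wrist_force": force on the tool from outside, world axes, zero at the start; "torque": the same for the moment, N m; "opening": finger opening in m.
Only numpy, scipy, OpenCV 4.12 (cv2) and the standard library are available. Lean on these libraries where they do the work, as an engineer would, in place of code of your own. Each camera call takes 0.05 s, during which the arm holds its last target.

## Working session

There is one attempt and no reset: what is moved stays moved. The work goes in short steps, Python scripts to look and compute and a tool call to move; the robot and the scene stay as the last step left them, time stands still between calls to the robot, and variables do not carry over. Pictures are saved under pics/ and viewed, and the job is handed in when it is done.

Besides the shell and the picture viewer there is one more tool, called after "Call:" in YAML: its name, and indented under it one key for each argument. servo_tool: Moves the arm, as the interface text tells. Its arguments: {"type":"object","properties":{"moves":{"type":"array","items":{"type":"array","items":{"type":"array","items":{"type":"number"}}}},"force":{"type":"number"}},"required":["moves"]}

```bash
mkdir -p pics
python3 - <<'E'
from workcell import bot, imaging
import cv2
o=bot.get_obs();print(o)
for n in("scene","top","wrist"):
    cv2.imwrite(f"pics/{n}0.png",imaging.camera(n))
    print(n,imaging.calibration(n))
E
```

```text
{'time': 0.0, 'q': array([-6.92701948e+01,  5.01157166e+00,  1.00329182e+01,  9.50993384e+01,
        6.32725242e-04,  9.00024456e+01]), 'qd': array([-0.04944877, -0.06704039, -0.03418027, -0.03997248,  0.0449683 ,
       -0.01194873]), 'joint_efforts': array([ 6.63362644e-04, -5.20389819e+01,  4.64806831e+01,  1.62132690e-02,
        4.04433308e-05, -1.31137895e-05]), 'ee_pos': array([ 0.194598  , -0.5141707 ,  0.23056479]), 'tcp_rot': array([-1.79922008e+02, -6.29395635e-04,  2.07273587e+01]), 'wrist_force': array([-0.32233843, -0.02946111,  0.64393949]), 'torque': array([-0.01075138,  0.01752034,  0.02171369]), 'opening': 0.08546694636988145}
scene {'fx': 570.386259382986, 'fy': 570.386259382986, 'cx': 323.5900264954097, 'cy': 241.47813109290104, 'camera_from_world': array([[-0.21702116,  0.97614008,  0.00723647,  0.13543705],
       [ 0.80979894,  0.18416885, -0.55705252, -0.39077383],
       [-0.54509402, -0.1150321 , -0.83044574,  1.67923717],
       [ 0.        ,  0.        ,  0.        ,  1.        ]])}
top {'fx': 586.5734712904357, 'fy': 586.5734712904357, 'cx': 315.05627372
[... 167 characters left out ...]
08094175e-02, -4.80168490e-02,
         5.63089638e-01],
       [ 4.79699981e-02, -2.25843601e-03, -9.98846224e-01,
         1.52469527e+00],
       [ 0.00000000e+00,  0.00000000e+00,  0.00000000e+00,
         1.00000000e+00]])}
wrist {'fx': 335.77220260610983, 'fy': 335.77220260610983, 'cx': 316.7320467066551, 'cy': 241.2091232274749, 'camera_from_world': array([[ 3.53589457e-01, -9.35400658e-01,  3.22840257e-04,
        -5.48633019e-01],
       [-8.83168991e-01, -3.33731683e-01,  3.29599298e-01,
        -4.31927483e-02],
       [-3.08199659e-01, -1.16827959e-01, -9.44120860e-01,
         3.80767738e-01],
       [ 0.00000000e+00,  0.00000000e+00,  0.00000000e+00,
         1.00000000e+00]])}
```

View pics/scene0.png

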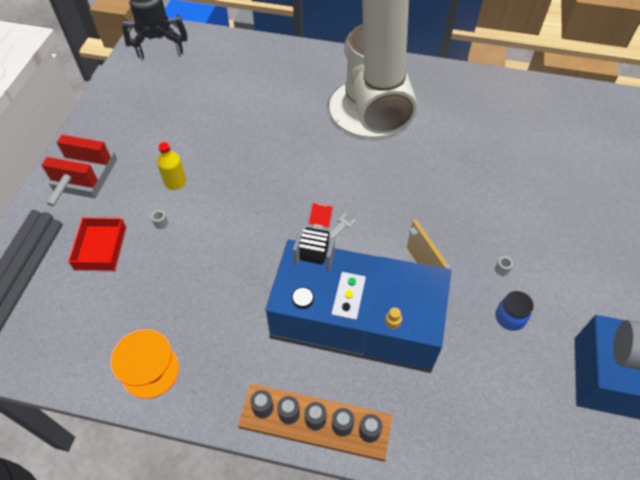

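View pics/top0.png

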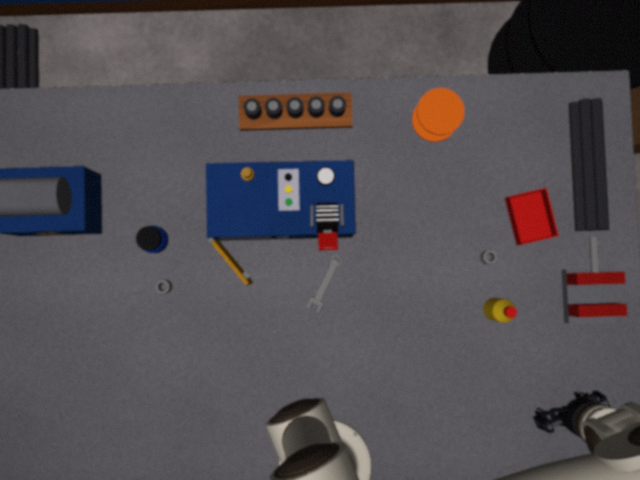

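View pics/wrist0.png

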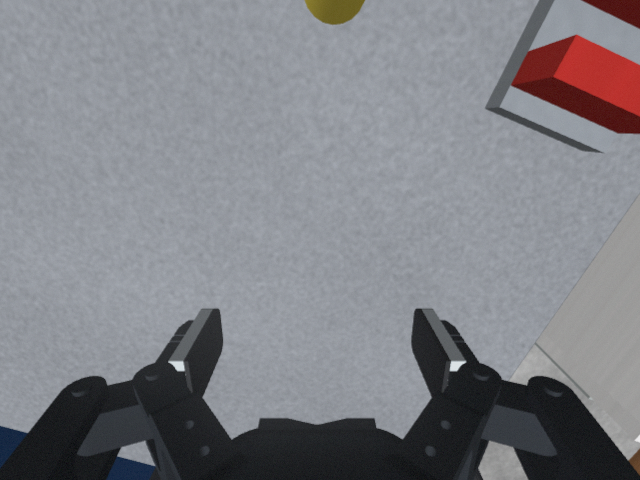

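The pictures show:
- **Top view:** the machine's blue top spans columns 207–355 and rows 160–238. The ajar door runs from (211,239) to (249,283), and the red pad is at about (328,241).
- **Scene view:** the same layout, with the door at (410,225)–(448,265).
- **Wrist view:** only open table.

```bash
cat > h.py <<'E'
from workcell import bot, imaging
import cv2, numpy as np
def ray(n,uv,z):
    c=imaging.calibration(n);T=c["camera_from_world"];R,t=T[:3,:3],T[:3,3]
    d=R.T@np.array([(uv[0]-c["cx"])/c["fx"],(uv[1]-c["cy"])/c["fy"],1]);C=-R.T@t
    return C+d*(z-C[2])/d[2]
def proj(n,p):
    c=imaging.calibration(n);q=c["camera_from_world"]@np.r_[p,1]
    return np.array([c["fx"]*q[0]/q[2]+c["cx"],c["fy"]*q[1]/q[2]+c["cy"]])
def mask(im,lo,hi,box):
    m=cv2.inRange(cv2.cvtColor(im,cv2.COLOR_BGR2HSV),lo,hi);k=np.zeros_like(m)
    x0,y0,x1,y1=box;k[y0:y1,x0:x1]=m[y0:y1,x0:x1];return k
E
python3 - <<'E'
from h import *
im=cv2.imread("pics/top0.png")
b=mask(im,(105,120,40),(125,255,255),(190,150,370,250))
c=max(cv2.findContours(b,0,2)[0],key=cv2.contourArea)
r=cv2.minAreaRect(c);print("blue",r)
box=cv2.boxPoints(r);print(box)
W=np.array([ray("top",p,.14) for p in box]);print(W.round(4)); 
print([np.linalg.norm(W[i]-W[i-1]).round(4) for i in range(4)])
y=mask(im,(12,100,60),(30,255,255),(200,238,260,295))
c=max(cv2.findContours(y,0,2)[0],key=cv2.contourArea);bx=cv2.boxPoints(cv2.minAreaRect(c));print("door",bx)
print(np.array([ray("top",p,.138) for p in bx]).round(4))
rd=mask(im,(0,120,60),(8,255,255),(310,225,345,260))
c=max(cv2.findContours(rd,0,2)[0],key=cv2.contourArea);print("red",cv2.minAreaRect(c),ray("top",cv2.minAreaRect(c)[0],.222))
cv2.imwrite("pics/crop1.png",cv2.resize(np.hstack([im[150:295,195:365],np.zeros((145,5,3),np.uint8),cv2.imread("pics/scene0.png")[205:350,260:460]]),None,fx=2.1,fy=2.1,interpolation=2))
E
```

```text
blue ((280.0086364746094, 198.9910888671875), (74.77796936035156, 147.81936645507812), 88.99491119384766)
[[205.45447 162.90433]
 [353.2511  160.3114 ]
 [354.5628  235.07785]
 [206.76617 237.67078]]
[[ 0.7718  0.2651  0.14  ]
 [ 0.7671 -0.0931  0.14  ]
 [ 0.5855 -0.0901  0.14  ]
 [ 0.5902  0.2659  0.14  ]]
[np.float64(0.1816), np.float64(0.3582), np.float64(0.1817), np.float64(0.356)]
door [[210.3196  243.0309 ]
 [216.3134  238.0948 ]
 [251.96288 281.38348]
 [245.96907 286.31958]]
[[0.5771 0.258  0.138 ]
 [0.5886 0.2433 0.138 ]
 [0.4818 0.1601 0.138 ]
 [0.4704 0.1747 0.138 ]]
red ((327.5, 240.0), (18.0, 19.0), 90.0) [ 0.5706239  -0.02255637  0.222     ]
```

View pics/crop1.png

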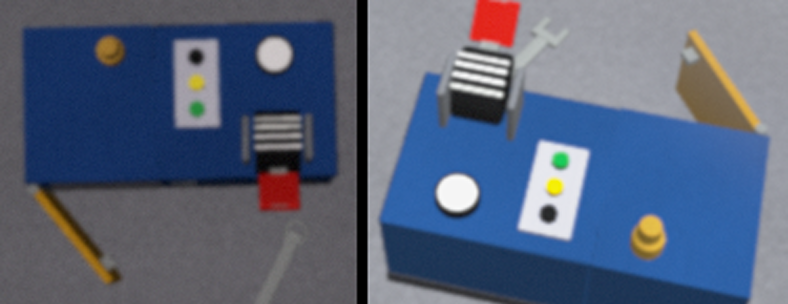

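Call:
servo_tool:
  moves:
    - [[0,0,0.115,0,0,0,0],[0,0,0.115,0,0,0,0],[0,0,0.115,0,0,0,0],[0,0,0.115,0,0,0,0],[0,0,0.115,0,0,0,0],[0,0,0.115,0,0,0,0],[0,0,0.115,0,0,0,0],[0,0,0.115,0,0,0,0],[0,0,0.115,0,0,0,0],[0,0,0.115,0,0,0,0],[0,0,0.115,0,0,0,0],[0,0,0,0,0,0,0]]
  force: 40

```text
time: 1.15
ee_pos: [0.1941, -0.513, 0.2268]
tcp_rot: [-179.9, 0.5, -55.3]
wrist_force: [0.1, -1.3, 0.3]
opening: -0.0001
```

```bash
cat >> h.py <<'E'
from scipy.spatial.transform import Rotation as Ro
def to(target,yaw=None):
    o=bot.get_obs();R=Ro.from_euler("xyz",o["tcp_rot"],degrees=True)
    s=R.inv().apply(np.array(target)-o["ee_pos"])*100
    print("t",o["time"],"pos",o["ee_pos"].round(4),"rpy",o["tcp_rot"].round(1),"F",o["wrist_force"].round(1),"q",o["q"].round(0))
    print("shift cm",s.round(2), "turn", (R.inv()*Ro.from_euler("xyz",[180,0,yaw],degrees=True)).as_rotvec().round(3) if yaw is not None else "")
E
python3 -c "
from h import *
to([.462,.208,.23],-52)"
```

```text
t 1.15 pos [ 0.1941 -0.513   0.2268] rpy [-179.9    0.5  -55.3] F [ 0.1 -1.3  0.3] q [-69.   5.  10.  95.  -0. 166.]
shift cm [-44.03 -63.07   0.17] turn [-0.002  0.008 -0.058]
```

Call:
servo_tool:
  moves:
    - [[0,0,-0.122,0,0,0,0],[0,0,-0.122,0,0,0,0],[0,0,-0.122,0,0,0,0],[0,0,-0.122,0,0,0,0],[0,0,-0.122,0,0,0,0],[0,0,-0.122,0,0,0,0],[0,0,-0.122,0,0,0,0],[0,0,-0.122,0,0,0,0],[0,0,-0.122,0,0,0,0],[0,0,-0.122,0,0,0,0],[0,0,-0.122,0,0,0,0],[0,0,-0.122,0,0,0,0]]

```text
time: 2.15
ee_pos: [0.1938, -0.5122, 0.224]
tcp_rot: [-179.2, -0.1, 31.0]
wrist_force: [0.3, 0.2, -0.0]
opening: -0.0
```

Call:
servo_tool:
  moves:
    - [[0,0,-0.122,0,0,0,0],[0,0,-0.122,0,0,0,0],[0,0,-0.122,0,0,0,0],[0,0,-0.122,0,0,0,0],[0,0,-0.122,0,0,0,0],[0,0,-0.122,0,0,0,0],[0,0,-0.122,0,0,0,0],[0,0,-0.122,0,0,0,0],[0,0,-0.122,0,0,0,0],[0,0,-0.122,0,0,0,0],[0,0,-0.122,0,0,0,0],[0,0,-0.122,0,0,0,0]]

```text
time: 3.15
ee_pos: [0.1935, -0.5113, 0.2213]
tcp_rot: [179.9, -1.0, 116.9]
wrist_force: [-0.4, -0.9, 0.1]
opening: -0.0001
```

```bash
python3 -c "
from h import *
to([.462,.208,.23],128)"
```

```text
t 3.15 pos [ 0.1935 -0.5113  0.2213] rpy [179.9  -1.  116.9] F [-0.4 -0.9  0.1] q [-69.   5.   9.  95.   0.  -6.]
shift cm [52.   56.5   0.19] turn [ 0.004 -0.018 -0.194]
```

Call:
servo_tool:
  moves:
    - [[0,0,-0.016,2.4,2.6,0,0],[0,0,-0.016,2.4,2.6,0,0],[0,0,-0.016,2.4,2.6,0,0],[0,0,-0.016,2.4,2.6,0,0],[0,0,-0.016,2.4,2.6,0,0],[0,0,-0.016,2.4,2.6,0,0],[0,0,0,2.4,2.6,0,0],[0,0,0,2.4,2.6,0,0],[0,0,0,2.4,2.6,0,0],[0,0,0,2.4,2.6,0,0],[0,0,0,2.4,2.6,0,0],[0,0,0,2.4,2.6,0,0]]

```text
time: 4.15
ee_pos: [0.2993, -0.0885, 0.2234]
tcp_rot: [179.6, -1.3, 125.7]
wrist_force: [1.9, 0.5, -0.3]
opening: 0.0001
```

```bash
python3 -c "
from h import *
to([.462,.208,.23],128)"
```

```text
t 4.15 pos [ 0.2993 -0.0885  0.2234] rpy [179.6  -1.3 125.7] F [ 1.9  0.5 -0.3] q [-17. -27. -18. 100.   1.  37.]
shift cm [14.58 30.52 -0.13] turn [ 0.007 -0.022 -0.04 ]
```

Call:
servo_tool:
  moves:
    - [[0,-0.003,-0.005,1.6,3.3,0,0],[0,-0.003,-0.005,1.6,3.3,0,0],[0,-0.003,-0.005,1.6,3.3,0,0],[0,-0.003,-0.005,1.6,3.3,0,0],[0,-0.003,-0.005,1.6,3.3,0,0],[0,-0.003,-0.005,1.6,3.3,0,0],[0,-0.003,-0.005,1.6,3.3,0,0],[0,-0.003,-0.005,1.6,3.3,0,0],[0,0,0,0.9,1.8,0,0],[0,0,0,0,0,0,0],[0,0,0,0,0,0,0]]

```text
time: 5.07
ee_pos: [0.4397, 0.2165, 0.2266]
tcp_rot: [179.4, 0.4, 131.4]
wrist_force: [0.6, -0.7, 0.2]
opening: -0.0
```

```bash
python3 -c "
from h import *
to([.464,.206,.085],128)
im=imaging.camera('top');cv2.imwrite('pics/t2.png',cv2.resize(im[150:380,150:400],None,fx=2.4,fy=2.4))
cv2.imwrite('pics/w2.png',imaging.camera('wrist'))"
```

```text
t 5.0667 pos [0.4397 0.2165 0.2266] rpy [179.4   0.4 131.4] F [ 0.6 -0.7  0.2] q [26. -4.  0. 94. -0. 75.]
shift cm [-2.28  0.97 14.19] turn [0.011 0.007 0.06 ]
```

View pics/t2.png

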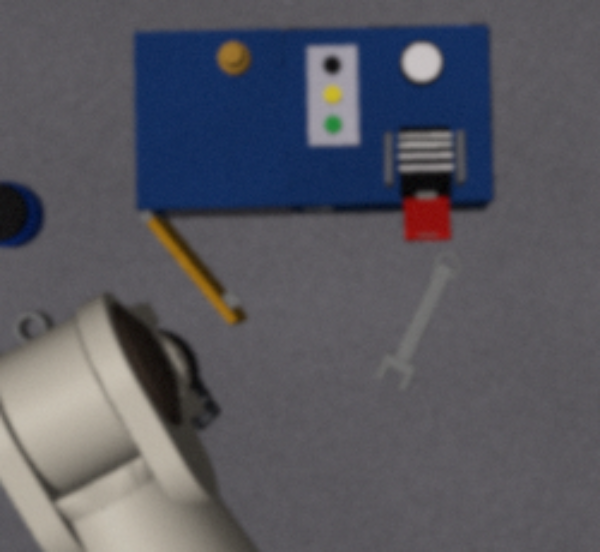

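View pics/w2.png

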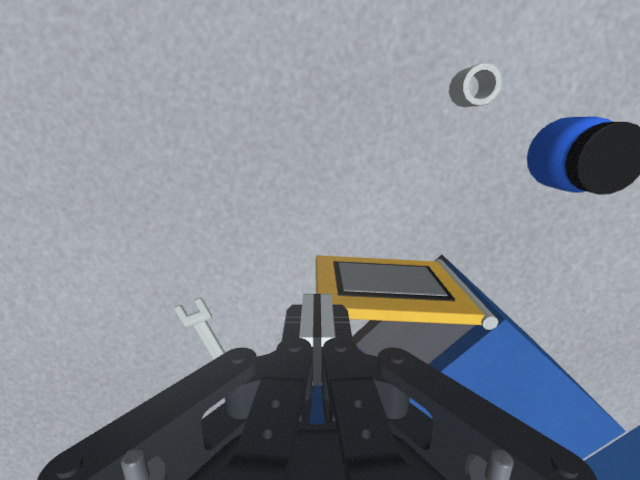

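The top view shows the door untouched, from (150,215) to (238,320) in the enlarged crop, with the arm just robot-side of it. In the wrist view the door's top edge runs from (316,318) to the hinge at (488,322). I'll check those points against the top-view estimate.

```bash
python3 -c "
from h import *
for uv in((317,310),(320,318),(490,322)): print(uv,ray('wrist',uv,.138).round(4))
for p in((.4704,.1747,.138),(.4818,.1601,.138),(.582,.251,.138)): print(proj('wrist',p).round(0))
print(proj('wrist',bot.get_obs()['ee_pos']))"
```

```text
(317, 310) [0.4753 0.1761 0.138 ]
(320, 318) [0.4819 0.1722 0.138 ]
(490, 322) [0.588 0.259 0.138]
[311. 308.]
[310. 328.]
[477. 324.]
[316.88742399 311.67246196]
```

Call:
servo_tool:
  moves:
    - [[0,0,0.03,-1.2,1.0,0,0],[0,0,0.03,-1.2,1.0,0,0],[0,0,0,0,0,3,0],[0,0,0,0,0,3,0],[0,0,0,0,0,3,0],[0,0,0,0,0,3,0],[0,0,0,0,0,2,0],[0,0,0,0,0,0,0]]

```text
time: 5.83
ee_pos: [0.474, 0.2003, 0.088]
tcp_rot: [178.8, 0.6, 127.5]
wrist_force: [-0.1, 0.0, 0.0]
opening: -0.0002
```

```bash
python3 -c "
from h import *
to([.470,.2115,.085],128)
cv2.imwrite('pics/w3.png',imaging.camera('wrist'))"
```

```text
t 5.8333 pos [0.474  0.2003 0.088 ] rpy [178.8   0.6 127.5] F [-0.1  0.   0. ] q [ 23.  -2. -13.  78.  -0.  76.]
shift cm [1.13 0.36 0.29] turn [ 0.022  0.011 -0.008]
```

View pics/w3.png

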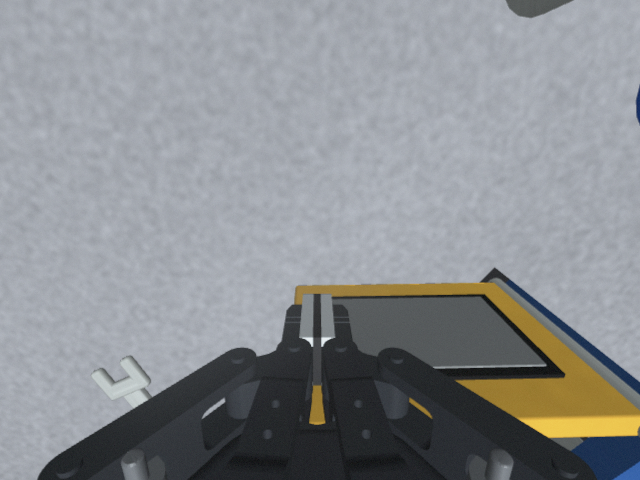

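Call:
servo_tool:
  moves:
    - [[0,0,0,-0.7,0,0,0],[0,0,-0.1,-1.2,-0.16,0,0],[0,0,-0.1,-1.2,-0.16,0,0],[0,0,-0.1,-1.2,-0.16,0,0],[0,0,-0.1,-1.2,-0.16,0,0],[0,0,-0.1,-1.2,-0.16,0,0],[0,0,0,0,0,0,0]]

```text
time: 6.47
ee_pos: [0.5246, 0.1451, 0.1058]
tcp_rot: [178.5, 1.8, 157.6]
wrist_force: [-0.2, -0.2, 0.4]
opening: -0.0003
```

```bash
python3 -c "
from h import *
to([.57,.14,.085],179)
im=imaging.camera('top');cv2.imwrite('pics/t4.png',cv2.resize(im[150:300,190:360],None,fx=3.5,fy=3.5))
cv2.imwrite('pics/w4.png',imaging.camera('wrist'))"
```

```text
t 6.4667 pos [0.5246 0.1451 0.1058] rpy [178.5   1.8 157.6] F [-0.2 -0.2  0.4] q [15.  1. -8. 79.  0. 38.]
shift cm [-4.32  1.2   2.26] turn [ 0.019  0.036 -0.374]
```

View pics/t4.png

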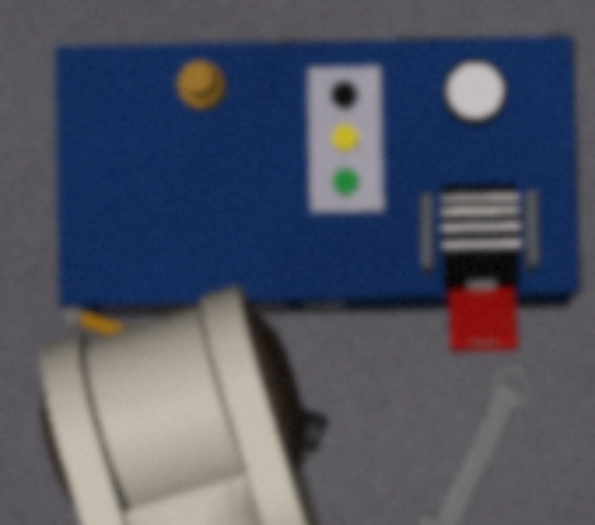

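View pics/w4.png

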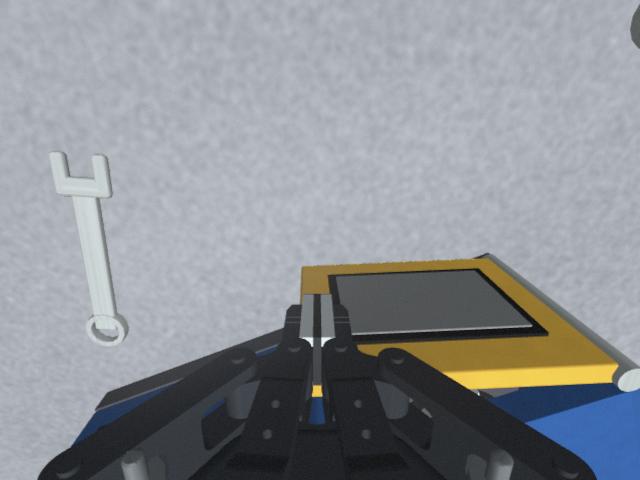

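Call:
servo_tool:
  moves:
    - [[0.01,0.018,0,0,0,1.1,0],[0.01,0.018,0,0,0,1.1,0],[0,0,-0.09,-1.0,-0.1,0.2,0],[0,0,-0.09,-1.0,-0.1,0.2,0],[0,0,-0.09,-0.8,0,0.2,0],[0,0,-0.09,-0.4,0,0.1,0],[0,0,0,0,0,0,0]]

```text
time: 7.15
ee_pos: [0.5522, 0.1372, 0.0728]
tcp_rot: [179.6, -0.7, 178.0]
wrist_force: [-0.2, -0.0, -0.8]
opening: 0.0006
```

```bash
python3 -c "
from h import *
to([.57,.14,.085],179)
cv2.imwrite('pics/w5.png',imaging.camera('wrist'))"
```

```text
t 7.15 pos [0.5522 0.1372 0.0728] rpy [179.6  -0.7 178. ] F [-0.2 -0.  -0.8] q [14.  8. -4. 78.  1. 16.]
shift cm [-1.75  0.35 -1.24] turn [ 0.006 -0.013 -0.018]
```

View pics/w5.png

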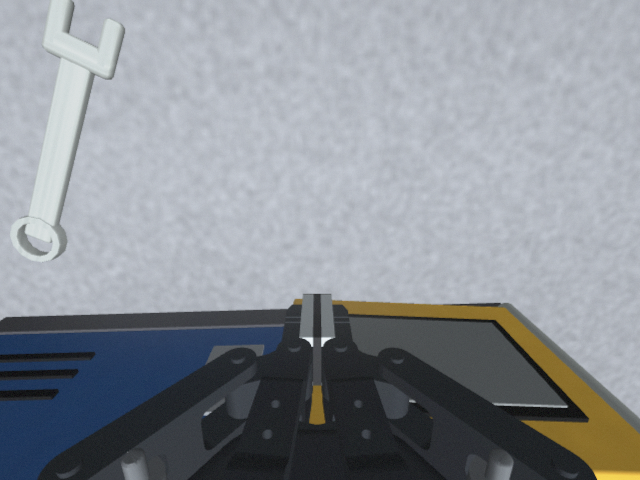

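Call:
servo_tool:
  moves:
    - [[0,0,0,0,0,-1.0,0],[0,0,0,-0.4,0,0,0],[0,0,0,-0.4,0,0,0],[0,0,0,-0.4,0,0,0],[0,0,0,-0.4,0,0,0]]

```text
time: 7.62
ee_pos: [0.563, 0.1374, 0.0814]
tcp_rot: [179.7, -1.4, 177.1]
wrist_force: [-4.5, 2.0, 1.4]
opening: -0.0002
```

```bash
python3 -c "
from h import *
to([.57,.14,.085],179)"
```

```text
t 7.6167 pos [0.563  0.1374 0.0814] rpy [179.7  -1.4 177.1] F [-4.5  2.   1.4] q [13. 10. -1. 80.  1. 16.]
shift cm [-0.68  0.29 -0.38] turn [ 0.005 -0.025 -0.034]
```

Force of 4.5 N: on the catch. I'll keep pushing gently.

Call:
servo_tool:
  moves:
    - [[0,0,0,-0.4,0,0,0],[0,0,0,-0.4,0,0,0],[0,0,0,-0.4,0,0,0]]

```text
time: 7.87
ee_pos: [0.5638, 0.1375, 0.0814]
tcp_rot: [179.8, -2.8, 177.0]
wrist_force: [-29.1, -1.6, 13.9]
opening: 0.0002
```

```bash
python3 -c "
from h import *
to([.57,.14,.085],179)"
```

```text
t 7.8667 pos [0.5638 0.1375 0.0814] rpy [179.8  -2.8 177. ] F [-29.1  -1.6  13.9] q [13. 11.  1. 82.  1. 16.]
shift cm [-0.59  0.28 -0.38] turn [ 0.005 -0.049 -0.034]
```

Call:
servo_tool:
  moves:
    - [[0,-0.02,0,0.5,0,0,0],[0,-0.02,0,1.5,0,0,0],[0,0,0,3,0,0,0],[0,0,0,3,0,0,0],[0,0,0,0,0,-3.5,0],[0,0,0,0,0,-3.5,0],[0,0,0,0,0,-3.5,0],[0,0,0,0,0,-3.5,0],[0,0,0,0,0,-3.5,0],[0,0,0,0,0,-1,0],[0,0,0,0,0,0,0]]

```text
time: 8.78
ee_pos: [0.4741, 0.1405, 0.2666]
tcp_rot: [-179.9, -1.7, 176.0]
wrist_force: [0.0, -1.3, -0.1]
opening: -0.0002
```

```bash
python3 -c "
from h import *
to([.56,-.023,.27],179)
im=imaging.camera('top');cv2.imwrite('pics/top6.png',im)
s=imaging.camera('scene');cv2.imwrite('pics/scene6.png',s)
w=imaging.camera('wrist');cv2.imwrite('pics/w6.png',w)
cv2.imwrite('pics/c6.png',cv2.resize(np.hstack([im[150:295,195:365],s[205:350,260:460]]),None,fx=2.1,fy=2.1,interpolation=2))"
```

```text
t 8.7833 pos [0.4741 0.1405 0.2666] rpy [-179.9   -1.7  176. ] F [ 0.  -1.3 -0.1] q [ 16.  -0.   9. 100.   0.  20.]
shift cm [ -9.69 -15.72  -0.58] turn [-0.002 -0.029 -0.052]
```

View pics/c6.png

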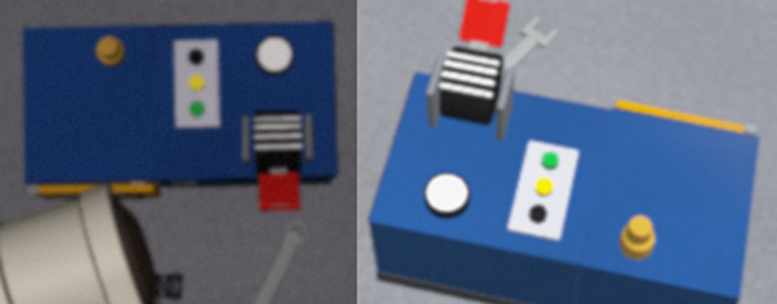

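View pics/w6.png

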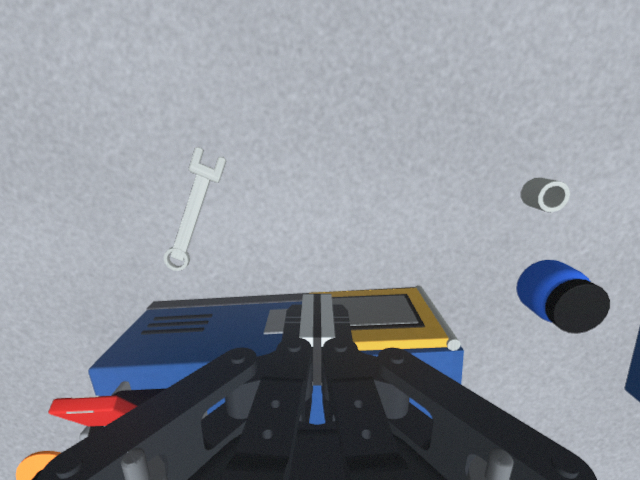

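The door now lies along the machine front in both views: top crop (38–155, 188), scene crop (617,105)–(755,130). I'll measure its angle against the machine's.

Run:
```python
from h import *
s=cv2.imread("pics/scene6.png")
y=mask(s,(12,100,60),(30,255,255),(540,0,640,1)) 
y=mask(s,(12,100,60),(30,255,255),(370,235,452,275))
p=cv2.findNonZero(y)[:,0].astype(float);W=np.array([ray("scene",q,.138) for q in p])
l=cv2.fitLine(W[:,:2].astype(np.float32),2,0,.01,.01).ravel();print("door dir deg from y",np.degrees(np.arctan2(l[0],l[1])),l,len(p),W.min(0),W.max(0))
for n,f,box in(("scene","pics/scene6.png",(260,230,470,375)),("top","pics/top6.png",(190,150,370,250))):
    b=mask(cv2.imread(f),(105,120,40),(125,255,255),box)
    c=max(cv2.findContours(b,0,1)[0],key=cv2.contourArea).reshape(-1,2).astype(float)
    W=np.array([ray(n,q,.14) for q in c])
    if n=="top": # back edge and sides
        e=W[W[:,0]>W[:,0].max()-.006]
    else: # front edge right/left of door
        e=W[(W[:,0]<np.percentile(W[:,0],3)+.008)]
    l=cv2.fitLine(e[:,:2].astype(np.float32),2,0,.01,.01).ravel();print(n,np.degrees(np.arctan2(l[0],l[1])),l[2:],len(e))
t=cv2.imread("pics/top6.png")
yt=mask(t,(12,100,60),(30,255,255),(195,230,275,250));p=cv2.findNonZero(yt)[:,0].astype(float);W=np.array([ray("top",q,.138) for q in p])
for a in range(205,272,6):
    m=abs(p[:,0]-a)<3
    if m.sum(): print(a,p[m,1].min(),p[m,1].max())
w=cv2.imread("pics/w6.png")
# wrist: hinge-top and free edge
for uv in((335,350),(440,347),(100,370),(460,350)): print(uv,ray("wrist",uv,.138).round(4))
rd=mask(t,(0,120,60),(8,255,255),(310,225,345,260))
c=max(cv2.findContours(rd,0,2)[0],key=cv2.contourArea);print("red",cv2.boundingRect(c))
print(proj("top",[.5706,-.0225,.222]))
```

```text
door dir deg from y 0.68506545 [0.01195636 0.99992853 0.5835115  0.18562694] 234 [0.57786577 0.12144408 0.138     ] [0.5884645  0.25334282 0.138     ]
scene 179.83353 [0.59494144 0.12475289] 129
top 0.6217768 [0.7680003  0.08692548] 147
211 238.0 242.0
217 238.0 243.0
223 238.0 243.0
229 238.0 242.0
235 237.0 242.0
241 238.0 239.0
247 237.0 242.0
253 237.0 242.0
259 237.0 242.0
265 237.0 243.0
271 239.0 242.0
(335, 350) [0.5843 0.1499 0.138 ]
(440, 347) [0.5874 0.2479 0.138 ]
(100, 370) [ 0.592  -0.0771  0.138 ]
(460, 350) [0.5918 0.2667 0.138 ]
red (318, 231, 20, 19)
[327.47549432 240.01128081]
```

Door direction is 0.69° and the machine's is 0.62°, so the door is seated. The pad hasn't moved, so next I go above it.

Call:
servo_tool:
  moves:
    - [[0,-0.004,-0.008,-1.7,-2.6,0,0],[0,-0.004,-0.008,-1.7,-2.6,0,0],[0,-0.004,-0.008,-1.7,-2.6,0,0],[0,-0.004,-0.008,-1.7,-2.6,0,0],[0,-0.004,-0.008,-1.7,-2.6,0,0],[0,-0.004,-0.008,-1.4,-2.0,0,0],[0,0,0,0,0,0,0],[0,0,0,0,0,0,0]]

```text
time: 9.6
ee_pos: [0.5645, -0.0207, 0.2447]
tcp_rot: [-179.8, -1.7, 179.0]
wrist_force: [-0.3, -0.2, -0.7]
opening: 0.0002
```

Run:
```python
from h import *
to([.568,-.0225,.245],179)
w=imaging.camera('wrist');cv2.imwrite('pics/w7.png',w)
s=imaging.camera('scene');cv2.imwrite('pics/s7.png',cv2.resize(s[150:350,230:470],None,fx=3,fy=3,interpolation=2))
```

```text
t 9.6 pos [ 0.5645 -0.0207  0.2447] rpy [-179.8   -1.7  179. ] F [-0.3 -0.2 -0.7] q [-2.  9. 16. 99. -0. -1.]
shift cm [-0.35 -0.17 -0.04] turn [-0.004 -0.029 -0.001]
```

View pics/w7.png

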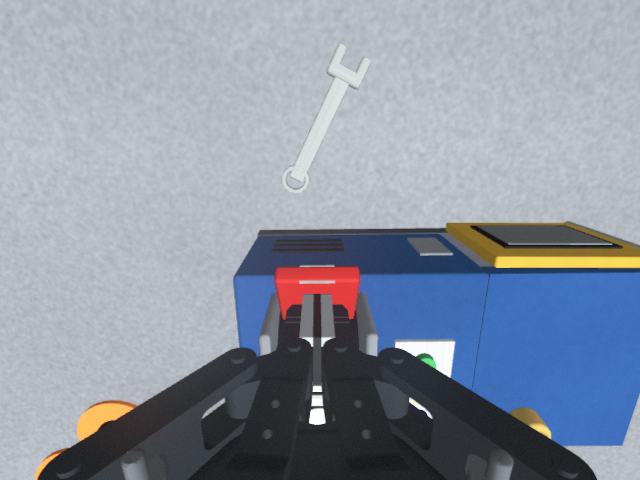

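View pics/s7.png

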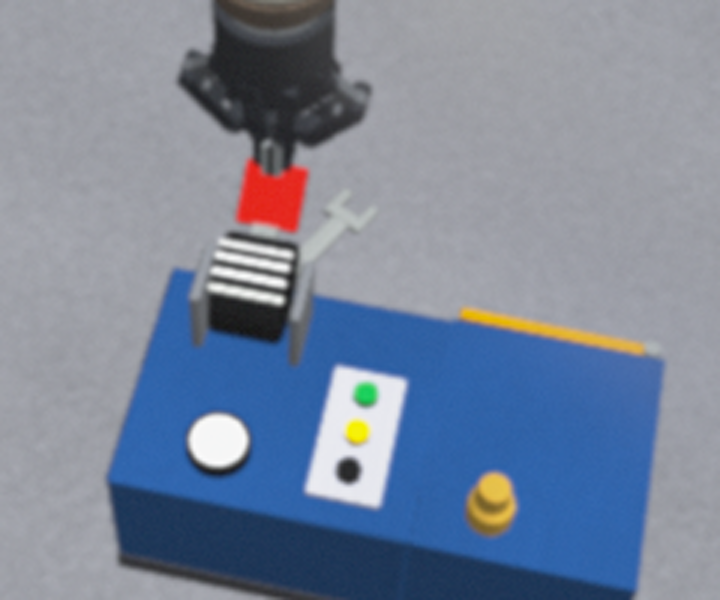

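The wrist view has the fingers centred over the red pad (pad columns 277–358, tips at 317), and the scene view agrees. Pressing down in small rows.

Call:
servo_tool:
  moves:
    - [[0,-0.01,0,0,0,0.5,0],[0,-0.01,0,0,0,0.5,0],[0,0,0,0,0,0.5,0],[0,0,0,0,0,0.5,0]]

```text
time: 10.03
ee_pos: [0.5626, -0.0167, 0.2248]
tcp_rot: [-179.8, -0.4, 179.2]
wrist_force: [-0.7, -1.1, 7.5]
opening: -0.0003
```

Call:
servo_tool:
  moves:
    - [[0,0,0,0,0,0.5,0],[0,0,0,0,0,0.5,0],[0,0,0,0,0,0.5,0],[0,0,0,0,0,0.5,0]]

```text
time: 10.37
ee_pos: [0.5616, -0.0148, 0.2062]
tcp_rot: [-179.7, -0.2, 179.4]
wrist_force: [-0.6, -1.0, 4.3]
opening: -0.0004
```

Call:
servo_tool:
  moves:
    - [[0,0,0,0,-0.15,0.5,0],[0,0,0,0,-0.15,0.5,0],[0,0,0,0,-0.1,0.5,0],[0,0,0,0,-0.1,0.5,0]]

```text
time: 10.7
ee_pos: [0.5604, -0.0165, 0.1865]
tcp_rot: [180.0, -0.1, 179.6]
wrist_force: [-1.5, 3.1, 5.9]
opening: 0.0003
```

Call:
servo_tool:
  moves:
    - [[0,0,0,0,-0.1,0.4,0],[0,0,0,0,-0.1,0.4,0]]

```text
time: 10.87
ee_pos: [0.5607, -0.0167, 0.1788]
tcp_rot: [179.8, 0.1, 179.7]
wrist_force: [-0.5, 4.3, 11.6]
opening: -0.0002
```

Call:
servo_tool:
  moves:
    - [[0,0,0,0,0,0.4,0],[0,0,0,0,0,0.3,0]]

```text
time: 11.03
ee_pos: [0.5616, -0.0163, 0.1732]
tcp_rot: [179.8, 0.3, 179.7]
wrist_force: [-1.1, -2.0, 9.1]
opening: -0.0001
```

Call:
servo_tool:
  moves:
    - [[0,0,0,0,0,0.3,0],[0,0,0,0,0,0.3,0]]

```text
time: 11.2
ee_pos: [0.5627, -0.0164, 0.1685]
tcp_rot: [179.9, 0.6, 179.7]
wrist_force: [0.5, -1.5, 9.0]
opening: -0.0004
```

Call:
servo_tool:
  moves:
    - [[0,0,0,0,0,0.25,0],[0,0,0,0,0,0.25,0]]

```text
time: 11.37
ee_pos: [0.5639, -0.0164, 0.1649]
tcp_rot: [179.9, 0.8, 179.7]
wrist_force: [0.2, -0.1, 8.6]
opening: 0.0002
```

Call:
servo_tool:
  moves:
    - [[0,0,0,0,0,0.25,0]]

```text
time: 11.45
ee_pos: [0.5645, -0.0164, 0.1631]
tcp_rot: [179.9, 1.0, 179.7]
wrist_force: [-0.2, -1.8, 9.8]
opening: 0.0
```

Call:
servo_tool:
  moves:
    - [[0,0,0,0,0,0.25,0]]

```text
time: 11.53
ee_pos: [0.5652, -0.0164, 0.1616]
tcp_rot: [179.9, 1.1, 179.7]
wrist_force: [-4.5, -1.1, 19.7]
opening: 0.0001
```

Call:
servo_tool:
  moves:
    - [[0,0,0,0,0,0.25,0]]

```text
time: 11.62
ee_pos: [0.5654, -0.0164, 0.1613]
tcp_rot: [180.0, 1.3, 179.7]
wrist_force: [-12.3, -0.4, 27.7]
opening: -0.0002
```

Run:
```python
from h import *
to([.568,-.0225,.165],179)
w=imaging.camera('wrist');cv2.imwrite('pics/w8.png',w)
s=imaging.camera('scene');cv2.imwrite('pics/s8.png',cv2.resize(s[150:350,230:470],None,fx=3,fy=3,interpolation=2))
to([.568,-.0225,.165],179)
```

```text
t 11.6167 pos [ 0.5654 -0.0164  0.1613] rpy [180.    1.3 179.7] F [-12.3  -0.4  27.7] q [-2.  5.  2. 86.  0. -1.]
shift cm [-0.27 -0.61 -0.36] turn [0.001 0.023 0.013]
t 11.7167 pos [ 0.5653 -0.0164  0.1616] rpy [180.    1.3 179.7] F [-7.3 -0.3 19.1] q [-2.  5.  2. 86.  0. -1.]
shift cm [-0.29 -0.61 -0.33] turn [0.001 0.023 0.013]
```

View pics/s8.png

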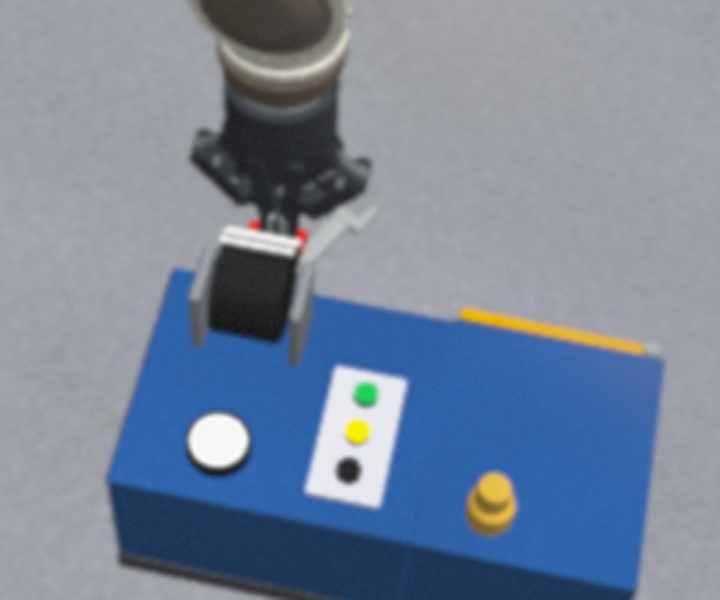

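View pics/w8.png

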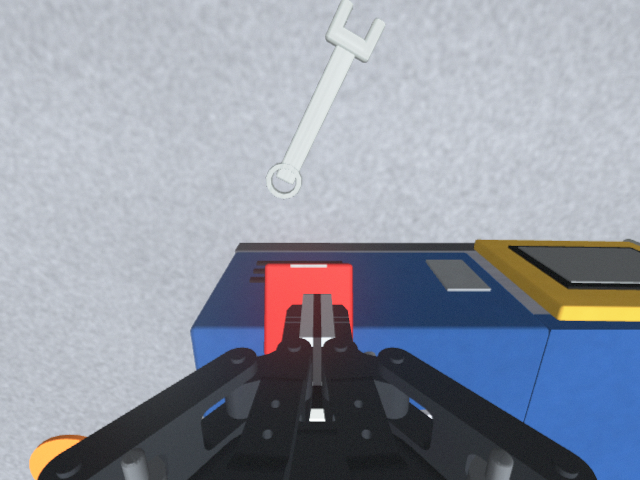

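The scene view has the drum turned right down with the door still flush, at the same pixels as before: (460,315)–(650,350). In the wrist view the tips sit on the pad (columns 265–352). Force has risen with no further travel, so the lever is on the stop. I'll check that the hold is steady.

Run:
```python
from h import *
for i in range(10):
    s=imaging.camera('scene')
    o=bot.get_obs();print(o["time"],o["ee_pos"].round(4),o["wrist_force"].round(1))
a=cv2.imread("pics/scene6.png")
for n,im in(("before",a),("now",s)):
    y=mask(im,(12,100,60),(30,255,255),(370,235,452,275));p=cv2.findNonZero(y)[:,0].astype(float)
    W=np.array([ray("scene",q,.138)[:2] for q in p]).astype(np.float32);l=cv2.fitLine(W,2,0,.01,.01).ravel();print(n,np.degrees(np.arctan2(l[0],l[1])),l[2:])
```

```text
11.7667 [ 0.5652 -0.0164  0.1616] [-8.1 -1.  19.7]
11.8167 [ 0.5653 -0.0164  0.1616] [-7.8 -1.3 19.9]
11.8667 [ 0.5652 -0.0164  0.1616] [-7.8 -0.8 19.6]
11.9167 [ 0.5653 -0.0164  0.1616] [-7.1 -0.6 19.4]
11.9667 [ 0.5652 -0.0164  0.1616] [-7.8 -1.8 19.9]
12.0167 [ 0.5653 -0.0164  0.1616] [-7.8 -0.9 20.4]
12.0667 [ 0.5652 -0.0164  0.1616] [-8.8 -0.6 19.6]
12.1167 [ 0.5652 -0.0164  0.1616] [-7.2 -0.9 18.6]
12.1667 [ 0.5653 -0.0164  0.1616] [-7.4 -1.4 19.3]
12.2167 [ 0.5652 -0.0164  0.1616] [-7.2 -0.9 20. ]
before 0.68506545 [0.5835115  0.18562694]
now 0.72685933 [0.58352745 0.18539345]
```

Steady at about 20 N on the stop, with the door still seated. Handing in.

```bash
python3 -c "
from workcell import bot
print(bot.job_done())"
```

```text
the job is handed in; nothing more can be done
None
```

I pushed the guard door shut with the closed fingers, then pressed the red lever down to its end stop. I handed the job in at about 12.2 s with the arm still holding the lever there.

- **Door:** the push rose to about 29 N with almost no further travel. After I backed off, the door lay within 0.1° of the machine's own direction (0.69° against 0.62°). It was still there just before hand-in (0.73°).
- **Lever:** travel stopped at a tip height of 161.6 mm, which I estimate is at or very near the 1.0 rad stop. The wrist force then held steady for the last half second at about 20 N down and 8 N sideways. The highest I read while pressing was about 30 N in total.
- **Bystanders:** none looked disturbed in the pictures, but I did not measure their positions.
- **Disagreements:** the wrist and top views differed by up to about 10 mm on the door's position. I pressed about 6 mm off the pad's centre line, still well on the pad.
- **Wasted move:** my first wrist turn went the wrong way for the last joint's range and had to be reversed, which cost about 3 s.

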